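# Tap home the loose wedge of the spice shelf

## Task

The wedge of the spice shelf's loose end has come out and the shelf board there has sprung up a little off its post. Start the loose oak wedge thin end first in the slot of the post from the robot's side of the shelf and let go, then tap it in with the beech mallet (not the fingers), in two or more separate light taps and never hard, until it goes no further and the board is pulled down tight on the post. Leave the mallet standing on its head on the worktop, handle up, and do not disturb anything else.

Things in the scene. Friction and masses are not known exactly. Their poses are not given: they have to be found in the camera images.
- spice_shelf: Low oak spice shelf, fixed: two posts carry a board 490 long (y -65 to +425), 120 deep (x -57 to +63), top at 110 when seated. Each post's tenon (30 in x, 57 in y) stands 52 above the board and has a slot along x; the other post (y = +360) has its wedge home. Jars on the board at y 140 to 310. Origin: worktop level under the loose end's post; +x: the way the wedge is driven, away from the robot.
- slot_mouth (a point): Mouth of the loose end's slot, robot's side: mid-width, at the seated board's top (x -15, z 110 in the shelf's frame, same axes). Slot 21 wide, 30 long; its floor is the board, its ceiling slopes down 1 in 7 along +x like the wedge. Hand-cut: at the mouth it is 14.5 to 21.5 above the seated board, never the same, so the wedge's final depth must be felt. Board's front edge: 42 before the mouth.
- board (a joint): The bowed board's lift about the other post (rad): about 0.011 while sprung up (4 mm too high at the loose end), 0 seated; only the wedge holds it down. Drawing it down takes a push on the wedge that rises slowly to 5 to 10 N; once it is seated, the push climbs steeply within a few mm of travel.
- wedge: The loose oak wedge, standing on its flat base, 140 long, 18 wide, 6 tall at the thin end (where the last 12 narrow to 12 wide) and 26 tall at the butt, taper 1 in 7 on its top face, flat below; about 35 g. Origin: centre of the underside; +x points to the thin end, z up.
- wedge_tip (a point): Middle of the wedge's thin end, x = +70, 3 above its underside.
- wedge_butt (a point): Middle of the wedge's butt face, the one to tap, x = -70, 13 above its underside. A blow or push of over 35 N here could split the tenon; a mallet arriving at 40 mm/s strikes well below that. Home, it may end up to 10 behind the board's front edge: keep the mallet's head above the board's top (110, or 114 while sprung up), or it strikes the board instead.
- mallet: Small beech mallet of about 0.2 kg standing on its head, handle up. Head 90 (x) by 50 (y) by 52 high; its two striking faces look to +x and -x. Handle 22 (x) by 28 (y), from 52 to 140 above the underside. Origin: centre of the head's underside; z up along the handle.
- funnel: Bystander: grey silicone funnel, 92 across, 100 tall, wide end down. Origin: centre of the underside.
- lunchbox: Bystander: red plastic lunchbox with snap latches, 136 by 204 by 70. Origin: centre of the underside.
- tin_lower: Bystander: lower of two stacked aluminium cake tins, 164 across, 68 tall. Origin: centre of the underside.
- tin_upper: Bystander: upper cake tin, 144 across, 68 tall. Origin: centre of the underside.
- spurtle: Bystander: beech spurtle, a turned stirring stick 270 long, 22 thick, lying along its x. Origin: centre of the underside.
- honey_jar: Bystander: honey jar, 68 across, 95 tall. Origin: centre of the underside.
There are look-alikes about, which are no part of the job. Leave any black look-alike of the wedge alone.

How it is judged:
On the way, in this order (a step that is already met when the one before it is completed fails the run):
1. the wedge is started in the slot, thin end in, and the hand is off it (x of wedge_tip in the frame of spice_shelf above 0 m and y of wedge_tip in the frame of spice_shelf between -0.008 and 0.008 m and z of wedge_tip in the frame of spice_shelf above 0.105 m and contact force between the fingers and wedge below 0.05 N), for 0.2 s.
2. the mallet taps the wedge (contact force between mallet and wedge above 1.5 N).
3. the mallet is drawn clear of the wedge (contact force between mallet and wedge below 0.02 N), for 0.1 s.
4. the mallet taps the wedge again (contact force between mallet and wedge above 1.5 N).
At the end, for the whole second after the job is handed in: The board is seated on the loose end's post (within 0.6 mm, joint below 0.0016 rad), held by the wedge, whose thin end stands 20 mm or more out of the slot's far side, at rest; the mallet stands upright on its head on the worktop (within 0.1 rad), at rest (value of joint board below 0.0016 rad and x of wedge_tip in the frame of spice_shelf above 0.035 m and y of wedge_tip in the frame of spice_shelf between -0.01 and 0.01 m and linear speed of wedge below 0.01 m/s and height (world z) of mallet below 0.006 m and angle between mallet's own z axis and vertical below 0.1 rad and linear speed of mallet below 0.02 m/s); the robot touches nothing.
It fails at once if the mallet drives the wedge with more than 35 N (contact force between mallet and wedge above 35 N).
It fails at once if fingers push the wedge home (touch it with the board less than about 1.5 mm off its post) (contact force between the fingers and wedge above 0.5 N and value of joint board below 0.004 rad).
It fails at once if a bystander is shoved more than 20 mm or knocked over (distance of any of funnel, lunchbox, tin_lower, tin_upper, spurtle, honey_jar from where it was at the start of the episode above 0.02 m).
It also fails if it takes over 64 s, if anything falls off the work surface, if the arm or the gripper's body presses on something with over 40 N, if the wrist force passes 120 N, or if a joint passes its speed limit or range.

## Robot

A 6-joint arm with a two-finger parallel gripper is mounted at the origin on the work surface. World frame = base frame: x ahead of the robot, y to its left, z up, the work surface at z = 0. Lengths are in m, angles in rad, forces in N, time in s.
With the tool pointing down it reaches from about 0.35 to 0.975 m from the base axis. Payload 4.9 kg.
Tool frame: the origin (TCP) lies at the very end of the fingers, on their centre line; the grasp point (between the pads) lies 19 mm behind it; z points along the fingers, y is the line along which they close (so a half turn about z gives the same grasp; the last joint's range is limited). The gripper opens to 85 mm and grips with 20 to 120 N. Pads are 22 mm wide; open, the fingers measure 114 mm over their backs; the gripper's body (76 mm by 85 mm) begins 54 mm behind the grasp point. The pads swing forward as they close: fully open they stand 13 mm farther back than shut.
Start: joints at [-1.416, 0.053, 1.613, -0, 1.476, -0.119], TCP at [0.169, -0.602, 0.231] pointing down, gripper open.
Joint ranges: [-3.01, 3.01], [-1.01, 2.22], [0.06, 2.58], [-1.02, 4.17], [0.09, 2.62], [-3.14, 3.14]. Speed limits (rad/s): [2.57, 2.57, 3.14, 3.14, 3.14, 3.14].

## Interface

Orientations are given as a rotation vector (axis times angle).
In Python, from station import ctrl gives the robot as it stands. The module is installed in compiled form; this text tells all that it offers.
- The arm moves only by the tool jog_arm, never from a script. Its argument "steps" is a list of rows, each an object with "delta_rot": the turn, a rotation vector about the tool's x, y, z in degrees, a list of three; "linear": the shift along the tool's x, y, z in m, a list of three; "grip": the finger opening in m, from 0 to 0.0854. In form: [{"delta_rot": [rx, ry, rz], "linear": [x, y, z], "grip": grip}, ...]. A call has 1 to 10 rows; each row shifts and turns the commanded pose from where the row before left it, along the tool's axes as they then stand; what a row does not reach is not made up. A row lasts 1/10 s, in which the tool goes at most 50 mm and 8.59 degrees, less where a joint would pass 70% of its speed; a pose out of reach is approached as far as the arm can. A call with a gripper value outside its range is refused whole. The fingers move at their own pace and stop on an object; "newtons" is the grip in N (left out, the last holds). Time passes only in rows, so rows that do not move let the fingers close. It gives the time, the measured TCP pose, the force, the opening and the grip force at its end, in the units of the state.
- ctrl.get_obs(): the state, without advancing time (a new reading comes with each control period).
- ctrl.get_image(name): name is "scene" or "side" or "wrist"; returns (picture, depth): 480x640x3 uint8, red, green, blue; 480x640 float32, m along the optical axis (not along the pixel's ray), 0 where there is no reading.
- ctrl.camera_info(name): a dict with "camera_matrix" (3x3 intrinsics, pixels), "R" (3x3) and "t" (3): a world point X has camera coordinates R X + t; the wrist camera has in their place "T_tool_cam" (4x4, takes a point from camera to tool coordinates, whose origin is the TCP and whose axes are the flange's). Camera axes: x right, y down, z forward; pixel columns grow to the right and rows downward; lengths in m; the calibration is good to about 2 mm. A picture is of the moment at which its call begins: read the wrist's pose just before it. camera_info takes no time and is no camera call.
- ctrl.finish_job(): hands the job in; it is judged then, once.
The state is a dict: "t": time; "q": joint angles; "dq": joint speeds; "effort": joint torques, N m; "tool_pos": TCP position; "tool_rot": TCP orientation; "contact_force": force on the tool from outside, world axes, zero at the start; "wrist_torque": the same for the moment, N m; "opening": finger opening in m; "grip_force": force on a finger pad.
Only numpy, scipy, OpenCV 4.12 (cv2) and the standard library are available. Lean on these libraries where they do the work, as an engineer would, in place of code of your own. Each camera call takes 0.05 s, during which the arm holds its last target. There are 200 camera calls.

## Working session

There is one attempt and no reset: what is moved stays moved. The work goes in short steps, Python scripts to look and compute and a tool call to move; the robot and the scene stay as the last step left them, time stands still between calls to the robot, and variables do not carry over. Pictures are saved under pics/ and viewed, at most 10 in all, crops included, and the job is handed in when it is done.

Besides the shell and the picture viewer there is one more tool, called after ">>>" as a command line: name --argument value ..., lists and objects as JSON in quotes. jog_arm: Moves the arm, as the interface text tells. Its arguments: {"type":"object","properties":{"steps":{"type":"array"},"newtons":{"type":"number"}},"required":["steps"]}

```bash
mkdir -p pics
cat > h.py <<'E'
import numpy as np, cv2
from scipy.spatial.transform import Rotation as Ro
from station import ctrl
def cam(name):
    o=ctrl.get_obs(); im,d=ctrl.get_image(name); c=ctrl.camera_info(name); K=np.array(c["camera_matrix"])
    if name=="wrist":
        T=np.eye(4);T[:3,:3]=Ro.from_rotvec(o["tool_rot"]).as_matrix();T[:3,3]=o["tool_pos"]
        W=T@np.array(c["T_tool_cam"])
    else:
        W=np.eye(4);R=np.array(c["R"]);W[:3,:3]=R.T;W[:3,3]=-R.T@np.array(c["t"])
    return im,d,K,W
def pts(d,K,W):
    v,u=np.mgrid[:480,:640]
    P=np.stack([(u-K[0,2])/K[0,0]*d,(v-K[1,2])/K[1,1]*d,d],-1)
    return P@W[:3,:3].T+W[:3,3]
def ray(u,v,z,K,W):
    r=W[:3,:3]@np.array([(u-K[0,2])/K[0,0],(v-K[1,2])/K[1,1],1]); s=(z-W[2,3])/r[2]
    return W[:3,3]+s*r
def save(n,im): cv2.imwrite("pics/"+n,cv2.cvtColor(im,cv2.COLOR_RGB2BGR))
E
python3 - <<'E'
from h import *
for n in("scene","side"):
    im,d,K,W=cam(n); save(n+"1.png",im); np.savez(n+"1",im=im,d=d,K=K,W=W); print(n,W[:3,3],W[:3,2])
print(ctrl.get_obs()); print(ctrl.camera_info("wrist"))
E
```

```text
scene [ 1.04910808 -0.67922707  1.03121606] [-0.40638779  0.56373344 -0.71906437]
side [-0.01362689  0.78732662  0.75690578] [ 0.46683212 -0.66577108 -0.58207959]
{'t': 0.1, 'q': array([-1.41600036e+00,  5.33049467e-02,  1.61417738e+00,  1.94414046e-05,
        1.47600205e+00, -1.18986605e-01]), 'dq': array([ 2.10194234e-05, -1.82354882e-03, -2.18460293e-03,  5.10954838e-04,
        1.09033961e-03,  1.99230168e-03]), 'effort': array([ 6.15610952e-04, -3.94907355e+01, -3.71362817e+01, -1.20818640e-04,
        3.95176045e-03, -1.57546697e-05]), 'tool_pos': array([ 0.16890924, -0.60114853,  0.23016486]), 'tool_rot': array([-3.11032942e+00, -4.28453711e-01,  2.27936498e-05]), 'contact_force': array([-0.40481449, -0.47195121, -0.59143731]), 'wrist_torque': array([-0.01662615, -0.00700372,  0.01629941]), 'grip_force': 0.0, 'opening': 0.0857428777583021}
{'camera_matrix': array([[345.90497226,   0.        , 319.01318237],
       [  0.        , 345.90497226, 237.26541899],
       [  0.        ,   0.        ,   1.        ]]), 'T_tool_cam': array([[-1.56556957e-04, -9.51002847e-01, -3.09182084e-01,
         7.82536613e-02],
       [ 9.99999877e-01, -2.94297236e-04,  3.98860663e-04,
        -1.35940273e-04],
       [-4.70309058e-04, -3.09181983e-01,  9.51002776e-01,
        -1.42353302e-01],
       [ 0.00000000e+00,  0.00000000e+00,  0.00000000e+00,
         1.00000000e+00]])}
```

View pics/scene1.png

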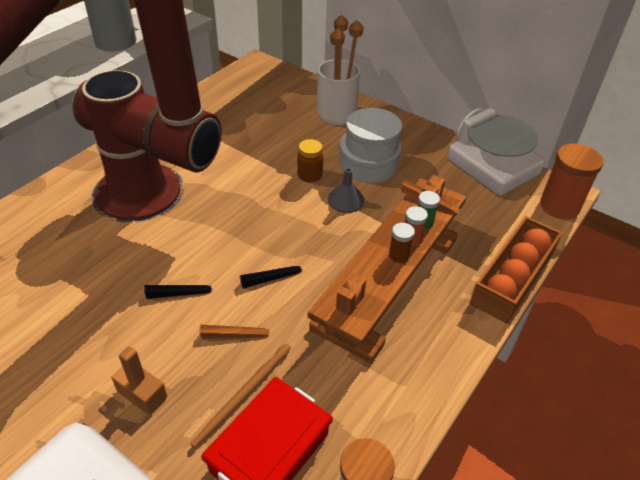

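View pics/side1.png

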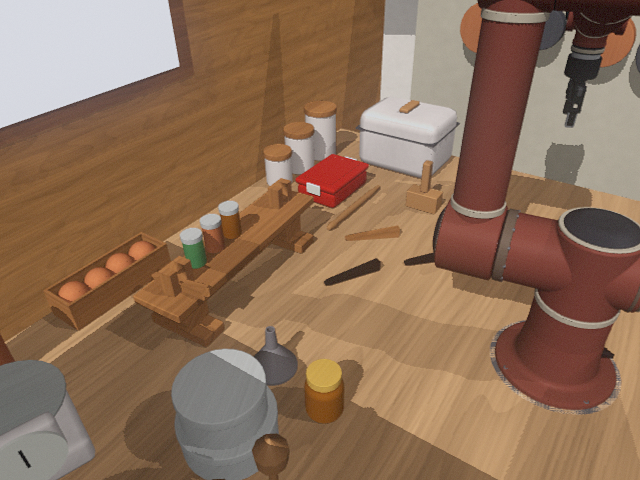

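The scene view shows the oak wedge at about (234,331), the mallet at (138,382), the spurtle at (240,395), the lunchbox at (268,435), and the loose tenon at (350,293). The far tenon is near (437,187). The black look-alikes are at (178,291) and (270,276).

```bash
cat > m.py <<'E'
from h import *
def rect(P2): 
    r=cv2.minAreaRect(P2.astype(np.float32)*1000); b=cv2.boxPoints(r); return np.round(r[0],1),np.round(r[1],1),np.round(b,0).tolist()
for n,boxes in (("scene",dict(wedge=(192,318,276,346),mallet=(105,340,172,418),spur=(185,340,292,450),tenon=(330,272,372,318),board=(300,180,470,350))),
                ("side",dict(wedge=(342,222,406,244),mallet=(400,155,446,216),board=(120,180,320,320)))):
    f=np.load(n+"1.npz"); P=pts(f["d"],f["K"],f["W"]); ok=f["d"]>0
    print(n,"table z",np.median(P[300:312,60:72,2]) if n=="scene" else np.median(P[300:310,400:410,2]))
    for k,(a,b,c,e) in boxes.items():
        p=P[b:e,a:c][ok[b:e,a:c]]; z=p[:,2]
        lo,hi={"wedge":(.004,.04),"mallet":(.035,.2),"spur":(.008,.03),"tenon":(.125,.2),"board":(.1,.122)}[k]
        s=p[(z>lo)&(z<hi)]
        print(k,len(s),"z",np.percentile(s[:,2],[1,50,99]).round(4),rect(s[:,:2]))
        if k=="mallet":
            for l,h in((.045,.056),(.07,.15)):
                t=p[(z>l)&(z<h)]; print("  ",l,rect(t[:,:2]),t[:,2].max())
        if k=="wedge":
            # centerline
            c0=s[:,:2].mean(0);u,_,vt=np.linalg.svd(s[:,:2]-c0,full_matrices=False);t=(s[:,:2]-c0)@vt[0]
            print("  axis",vt[0],"z vs t",np.polyfit(t,s[:,2],1), "c",c0,"t",t.min(),t.max())
E
python3 m.py
```

```text
scene table z 0.000334951032607389
wedge 794 z [0.0041 0.0132 0.028 ] (array([ 491.9, -183.3]), array([175.2,  68.7]), [[401.0, -207.0], [441.0, -262.0], [583.0, -160.0], [543.0, -104.0]])
  axis [0.75816593 0.65206168] z vs t [-0.09045932  0.01404922] c [ 0.49330336 -0.1882467 ] t -0.08224923978751007 0.09167344861486335
mallet 1605 z [0.0363 0.0535 0.1419] (array([ 452.2, -392.2]), array([92.2, 51. ]), [[406.0, -368.0], [407.0, -419.0], [499.0, -417.0], [498.0, -366.0]])
   0.045 (array([ 452.2, -392.2]), array([92.2, 51. ]), [[406.0, -368.0], [407.0, -419.0], [499.0, -417.0], [498.0, -366.0]]) 0.05586730999030176
   0.07 (array([ 452.2, -392.4]), array([23. , 28.7]), [[440.0, -378.0], [441.0, -407.0], [464.0, -406.0], [463.0, -378.0]]) 0.14329093441823726
spur 1271 z [0.0094 0.018  0.0238] (array([ 592. , -276.5]), array([269.7,  50.2]), [[564.0, -411.0], [615.0, -412.0], [619.0, -142.0], [569.0, -141.0]])
tenon 743 z [0.1263 0.1635 0.1692] (array([684.1, -47.3]), array([32.4, 60.1]), [[666.0, -18.0], [670.0, -78.0], [702.0, -76.0], [698.0, -16.0]])
board 7396 z [0.1018 0.1133 0.1
[... 343 characters left out ...]
vs t [-0.08918189  0.01349463] c [ 0.48377106 -0.18497145] t -0.0629395299938784 0.08093395866949989
mallet 1227 z [0.0356 0.0551 0.1398] (array([ 500.7, -477.4]), array([136.3, 281.7]), [[387.0, -370.0], [487.0, -633.0], [614.0, -585.0], [514.0, -322.0]])
   0.045 (array([ 499.6, -474.9]), array([133.7, 274.5]), [[388.0, -370.0], [486.0, -627.0], [611.0, -579.0], [513.0, -323.0]]) 0.05592969950623805
   0.07 (array([ 484.8, -465. ]), array([121., 205.]), [[380.0, -409.0], [487.0, -584.0], [590.0, -521.0], [483.0, -346.0]]) 0.14220378392270383
board 5652 z [0.1008 0.1109 0.1208] (array([673.9, 136. ]), array([144. , 490.9]), [[578.0, 373.0], [627.0, -115.0], [770.0, -101.0], [721.0, 387.0]])
```

>>> jog_arm --steps '[{"linear": [0.036, -0.0263, 0.0025], "delta_rot": [0, 0, 0], "grip": 0.05}, {"linear": [0.036, -0.0263, 0.0025], "delta_rot": [0, 0, 0], "grip": 0.05}, {"linear": [0.036, -0.0263, 0.0025], "delta_rot": [0, 0, 0], "grip": 0.05}, {"linear": [0.036, -0.0263, 0.0025], "delta_rot": [0, 0, 0], "grip": 0.05}, {"linear": [0.036, -0.0263, 0.0025], "delta_rot": [0, 0, 0], "grip": 0.05}, {"linear": [0.036, -0.0263, 0.0025], "delta_rot": [0, 0, 0], "grip": 0.05}, {"linear": [0.036, -0.0263, 0.0025], "delta_rot": [0, 0, 0], "grip": 0.05}, {"linear": [0.036, -0.0263, 0.0025], "delta_rot": [0, 0, 0], "grip": 0.05}, {"linear": [0.036, -0.0263, 0.0025], "delta_rot": [0, 0, 0], "grip": 0.05}, {"linear": [0.036, -0.0263, 0.0025], "delta_rot": [0, 0, 0], "grip": 0.05}]' --newtons 40

```text
t: 1.1
tool_pos: [0.4451, -0.2493, 0.2059]
tool_rot: [-3.112, -0.429, 0.0]
contact_force: [0.4, -1.0, 0.4]
opening: 0.0497
grip_force: 0.0
```

>>> jog_arm --steps '[{"linear": [0.036, -0.0263, 0.0025], "delta_rot": [0, 0, 0], "grip": 0.05}, {"linear": [0.036, -0.0263, 0.0025], "delta_rot": [0, 0, 0], "grip": 0.05}, {"linear": [0, 0, 0], "delta_rot": [0, 0, -6], "grip": 0.05}, {"linear": [0, 0, 0], "delta_rot": [0, 0, -6], "grip": 0.05}, {"linear": [0, 0, 0], "delta_rot": [0, 0, -6], "grip": 0.05}, {"linear": [0, 0, 0], "delta_rot": [0, 0, 0], "grip": 0.05}]'

```text
t: 1.7
tool_pos: [0.4993, -0.1807, 0.2007]
tool_rot: [-3.006, -0.91, 0.001]
contact_force: [0.1, -0.7, 0.7]
opening: 0.0504
grip_force: 0.0
```

Run:
```python
from h import *
im,d,K,W=cam("wrist"); save("w1.png",im); np.savez("w1",im=im,d=d,K=K,W=W); P=pts(d,K,W)
print(W[:3,3], "table",np.median(P[40:60,:60,2]),np.median(P[400:,20:80,2]))
m=(P[...,2]>.0045)&(P[...,2]<.04)&(d>0)&(np.hypot(P[...,0]-.492,P[...,1]+.183)<.1)
n,l,st,c=cv2.connectedComponentsWithStats(cv2.morphologyEx(m.astype(np.uint8),cv2.MORPH_OPEN,np.ones((3,3))))
for i in range(1,n):
    if st[i,4]>200:
        p=P[l==i]; r=cv2.minAreaRect((p[:,:2]*1000).astype(np.float32)); print(st[i],r,cv2.boxPoints(r).round().tolist(),np.percentile(p[:,2],[2,98]))
o=ctrl.get_obs();print(o["t"],o["tool_pos"],Ro.from_rotvec(o["tool_rot"]).as_matrix().round(3).tolist(),o["contact_force"])
```

```text
[ 0.56440043 -0.13688585  0.343017  ] table -0.0002769047387897461 0.2821914333707129
[ 304  138   31  146 2613] ((496.2893371582031, -181.87332153320312), (140.0697479248047, 17.994232177734375), 39.64373779296875) [[437.0, -220.0], [448.0, -233.0], [556.0, -144.0], [544.0, -130.0]] [0.00613519 0.02551584]
1.75 [ 0.49932679 -0.18084115  0.20079912] [[0.833, 0.553, -0.001], [0.553, -0.833, 0.0], [-0.0, -0.001, -1.0]] [ 0.296353    0.28779594 -0.37785985]
```

View pics/w1.png

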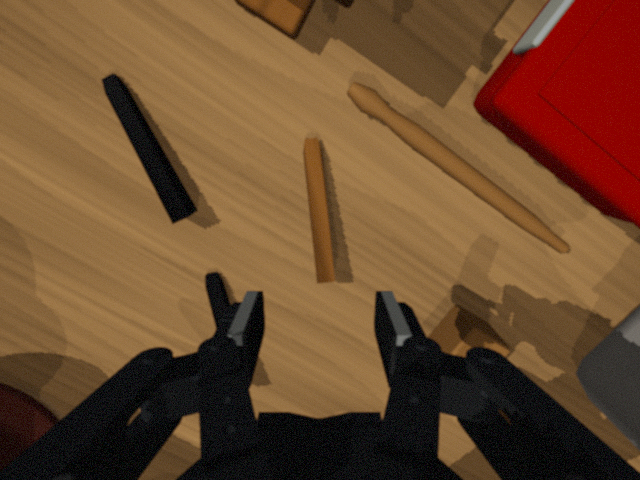

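The wrist view shows the oak wedge clearly, with its thin end at (312,140) and butt at (325,280). It measures 140 x 18, at a yaw of 39.6°. I'll grasp it near the butt.

>>> jog_arm --steps '[{"linear": [0, 0, 0], "delta_rot": [0, 0, -6.06], "grip": 0.045}, {"linear": [-0.016, -0.0004, 0.04], "delta_rot": [0, 0, 0], "grip": 0.045}, {"linear": [-0.016, -0.0004, 0.04], "delta_rot": [0, 0, 0], "grip": 0.045}, {"linear": [-0.016, -0.0003, 0.04], "delta_rot": [0, 0, 0], "grip": 0.045}, {"linear": [0, 0, 0.035], "delta_rot": [0, 0, 0], "grip": 0.045}, {"linear": [0, 0, 0.025], "delta_rot": [0, 0, 0], "grip": 0.045}, {"linear": [0, 0, 0.012], "delta_rot": [0, 0, 0], "grip": 0.045}, {"linear": [0, 0, 0.006], "delta_rot": [0, 0, 0], "grip": 0.045}, {"linear": [0, 0, 0], "delta_rot": [0, 0, 0], "grip": 0.045}]'

```text
t: 2.65
tool_pos: [0.4621, -0.211, 0.0034]
tool_rot: [-2.955, -1.067, 0.0]
contact_force: [0.1, -0.5, 0.1]
opening: 0.045
grip_force: 0.0
```

>>> jog_arm --steps '[{"linear": [0, 0, 0], "delta_rot": [0, 0, 0], "grip": 0.005}, {"linear": [0, 0, 0], "delta_rot": [0, 0, 0], "grip": 0.005}, {"linear": [0, 0, 0], "delta_rot": [0, 0, 0], "grip": 0.005}, {"linear": [0, 0, 0], "delta_rot": [0, 0, 0], "grip": 0.005}, {"linear": [0, 0, 0], "delta_rot": [0, 0, 0], "grip": 0.005}, {"linear": [0, 0, 0], "delta_rot": [0, 0, 0], "grip": 0.005}]' --newtons 40

```text
t: 3.25
tool_pos: [0.4634, -0.2117, 0.0051]
tool_rot: [2.952, 1.067, 0.003]
contact_force: [0.2, -0.8, 6.0]
opening: 0.0173
grip_force: 40.2
```

>>> jog_arm --steps '[{"linear": [0, 0, -0.01], "delta_rot": [0, 0, 0], "grip": 0.005}, {"linear": [0, 0, -0.04], "delta_rot": [0, 0, 0], "grip": 0.005}, {"linear": [0, 0, -0.03], "delta_rot": [0, 0, 7.2], "grip": 0.005}, {"linear": [0, 0, -0.03], "delta_rot": [0, 0, 7.2], "grip": 0.005}, {"linear": [0, 0, -0.03], "delta_rot": [0, 0, 7.2], "grip": 0.005}, {"linear": [0, 0, -0.03], "delta_rot": [0, 0, 7.2], "grip": 0.005}, {"linear": [0, 0, -0.03], "delta_rot": [0, 0, 7.1], "grip": 0.005}, {"linear": [0.0115, -0.0376, 0], "delta_rot": [0, 0, 0], "grip": 0.005}, {"linear": [0.0115, -0.0376, 0], "delta_rot": [0, 0, 0], "grip": 0.005}, {"linear": [0.0115, -0.0376, 0], "delta_rot": [0, 0, 0], "grip": 0.005}]'

```text
t: 4.25
tool_pos: [0.4887, -0.0949, 0.204]
tool_rot: [3.14, 0.104, 0.001]
contact_force: [-0.1, -0.2, -0.9]
opening: 0.0174
grip_force: 39.4
```

>>> jog_arm --steps '[{"linear": [0.0115, -0.0376, 0], "delta_rot": [0, 0, 0], "grip": 0.005}, {"linear": [0, 0, 0], "delta_rot": [0, 0, 0], "grip": 0.005}, {"linear": [0, 0, 0], "delta_rot": [0, 0, 0], "grip": 0.005}]'

```text
t: 4.55
tool_pos: [0.4975, -0.0571, 0.2034]
tool_rot: [3.139, 0.109, -0.0]
contact_force: [0.5, -0.3, -0.1]
opening: 0.0169
grip_force: 39.4
```

Run:
```python
from h import *
o=ctrl.get_obs();print(o["t"],o["tool_pos"],Ro.from_rotvec(o["tool_rot"]).as_matrix().round(4).tolist(),o["contact_force"],o["opening"])
im,d,K,W=cam("wrist"); save("w2.png",im); np.savez("w2",im=im,d=d,K=K,W=W); P=pts(d,K,W)
R=lambda p:(lambda r:(np.round(r[0],1),np.round(r[1],1),cv2.boxPoints(r).round(1).tolist()))(cv2.minAreaRect((p[:,:2]*1000).astype(np.float32)))
v=d>0
t=P[v&(P[...,2]>.15)&(P[...,2]<.175)&(np.hypot(P[...,0]-.684,P[...,1]+.047)<.06)]
print("tenon",len(t),np.percentile(t[:,2],[2,50,98]),R(t))
b=P[v&(P[...,2]>.108)&(P[...,2]<.12)&(P[...,0]>.58)]
print("board z",np.median(b[:,2]),len(b),R(b))
# wedge in hand
T=np.eye(4);T[:3,:3]=Ro.from_rotvec(o["tool_rot"]).as_matrix();T[:3,3]=o["tool_pos"]
Q=(P-T[:3,3])@T[:3,:3]
w=v&(abs(Q[...,1])<.03)&(Q[...,0]>.015)&(Q[...,0]<.14)&(Q[...,2]>-.035)&(Q[...,2]<.03)
q=Q[w];print("wedge",len(q),q.min(0),q.max(0))
if len(q)>50:
    print(R(q)); print("z vs x",np.polyfit(q[:,0],q[:,2],1),"y vs x",np.polyfit(q[:,0],q[:,1],1))
```

```text
4.55 [ 0.49752323 -0.05713006  0.20343547] [[0.9976, 0.0691, -0.0003], [0.0691, -0.9976, -0.0005], [-0.0003, 0.0004, -1.0]] [ 0.47149922 -0.27444726 -0.12660856] 0.016939210011505095Traceback (most recent call last):
  File "<stdin>", line 7, in <module>
    return _quantile_unchecked(
        a, q, axis, out, overwrite_input, method, keepdims, weights)
    return _ureduce(a,
                    func=_quantile_ureduce_func,
    ...<5 lines>...
                    overwrite_input=overwrite_input,
                    method=method)
    r = func(a, **kwargs)
    result = _quantile(arr,
                       quantiles=q,
    ...<2 lines>...
                       out=out,
                       weights=wgt)
    slices_having_nans = np.isnan(arr[-1, ...])
                                  ~~~^^^^^^^^^
IndexError: index -1 is out of bounds for axis 0 with size 0
```

View pics/w2.png

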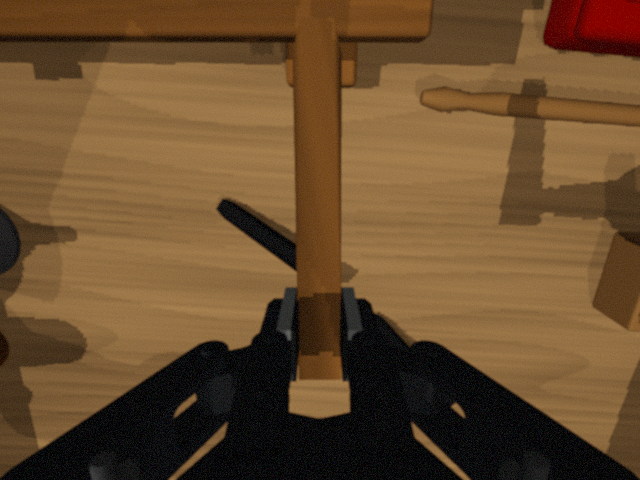

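The wedge is held centrally, with its butt at (318,400) and its tip near (318,5). The board edge runs along row 35 and its end is near column 430. The tenon is out of view, so I'll measure the wedge in the hand and tighten the tenon estimate from the fixed views.

Run:
```python
from h import *
R=lambda p:(lambda r:(np.round(r[0],1),np.round(r[1],1),cv2.boxPoints(r).round(1).tolist()))(cv2.minAreaRect((p[:,:2]*1000).astype(np.float32)))
f=np.load("w2.npz");im,d,K,W=f["im"],f["d"],f["K"],f["W"];P=pts(d,K,W);v=d>0
o=ctrl.get_obs();T=Ro.from_rotvec(o["tool_rot"]).as_matrix();Q=(P-o["tool_pos"])@T
hsv=cv2.cvtColor(im,cv2.COLOR_RGB2HSV)
w=v&(abs(Q[...,1])<.025)&(Q[...,0]>-.04)&(Q[...,0]<.14)&(Q[...,2]>-.05)&(Q[...,2]<.035)&(hsv[...,1]>80)&(hsv[...,2]>40)
q=Q[w];print("wedge",len(q),q.min(0),q.max(0))
for x0 in np.arange(-.02,.13,.015):
    s=q[abs(q[:,0]-x0)<.004]
    if len(s)>10: print(round(x0,3),len(s),"y",np.percentile(s[:,1],[2,98]).round(4),"z",np.median(s[:,2]).round(4))
print("board edge",[P[r,500,0].round(4) for r in (10,20,30,34,38,42)],[P[r,500,2].round(4) for r in (10,20,30,34,38,42)])
b=P[v&(P[...,2]>.108)&(P[...,2]<.12)&(P[...,0]>.58)]
print("board",len(b),np.median(b[:,2]),R(b))
# board fit from scene
f=np.load("scene1.npz");P=pts(f["d"],f["K"],f["W"])[180:360,290:480].reshape(-1,3)
from math import *
for yaw in (3.0,3.5,4.0):
    c,s=cos(radians(yaw)),sin(radians(yaw)); L=(P[:,:2]-[.684,-.047])@np.array([[c,-s],[s,c]])
    m=(P[:,2]>.158)&(P[:,2]<.175); near=m&(abs(L[:,1])<.05);far=m&(abs(L[:,1]-.36)<.05)
    print(yaw,"near",R(np.c_[L[near]]),"far",R(np.c_[L[far]]), near.sum())
```

```text
wedge 16514 [-0.02576507 -0.02456705 -0.04997104] [0.11499897 0.02170417 0.001229  ]
-0.02 746 y [-0.0091  0.0084] z -0.0199
-0.005 801 y [-0.0109  0.0096] z -0.0178
0.01 903 y [-0.0222  0.02  ] z -0.0155
0.025 880 y [-0.0094  0.0081] z -0.0135
0.04 931 y [-0.0096  0.0078] z -0.0113
0.055 976 y [-0.0096  0.0077] z -0.0091
0.07 1029 y [-0.0098  0.0075] z -0.0069
0.085 1102 y [-0.01    0.0073] z -0.0048
0.1 1169 y [-0.0101  0.0071] z -0.0026
0.115 417 y [-0.0077  0.0046] z -0.0008
board edge [np.float64(0.6806), np.float64(0.6731), np.float64(0.6657), np.float64(0.6626), np.float64(0.6597), np.float64(0.6564)] [np.float64(0.0006), np.float64(0.0006), np.float64(0.0002), np.float64(0.0002), np.float64(-0.0005), np.float64(0.0005)]
board 15735 0.11310958204056698 (array([630.6,  15.2]), array([ 19.4, 259.6]), [[612.2999877929688, 144.10000610351562], [629.4000244140625, -115.0], [648.7999877929688, -113.69999694824219], [631.7000122070312, 145.3000030517578]])
3.0 near (array([ 0.4, -0.5]), array([31.7, 59.9]), [[-16.299999237060547, 29.0], [-14.699999809265137, -30.899999618530273], [17
[... 380 characters left out ...]
.700000762939453, -30.200000762939453], [15.600000381469727, 29.700000762939453]]) far (array([ -1.8, 357.2]), array([31.6, 57.3]), [[-18.5, 385.3999938964844], [-16.600000381469727, 328.1000061035156], [14.899999618530273, 329.1000061035156], [13.100000381469727, 386.3999938964844]]) 449
4.0 near (array([ 0.3, -0.5]), array([31.7, 59.9]), [[-15.800000190734863, 29.299999237060547], [-15.199999809265137, -30.600000381469727], [16.5, -30.299999237060547], [15.899999618530273, 29.600000381469727]]) far (array([  1.3, 357.2]), array([31.6, 57.3]), [[-15.100000381469727, 385.5], [-13.699999809265137, 328.20001220703125], [17.799999237060547, 329.0], [16.399999618530273, 386.29998779296875]]) 449
```

>>> jog_arm --steps '[{"linear": [0.02, 0, -0.03], "delta_rot": [0, 0, 0.7], "grip": 0.005}, {"linear": [0.02, 0, -0.035], "delta_rot": [0, 0, 0], "grip": 0.005}, {"linear": [0.02, 0, -0.035], "delta_rot": [0, 0, 0], "grip": 0.005}, {"linear": [0.015, 0.0, 0], "delta_rot": [0, 0, 0], "grip": 0.005}, {"linear": [0, 0, 0], "delta_rot": [0, 0, 0], "grip": 0.005}, {"linear": [0, 0, 0], "delta_rot": [0, 0, 0], "grip": 0.005}]'

```text
t: 5.2
tool_pos: [0.5718, -0.0544, 0.3022]
tool_rot: [-3.14, -0.084, 0.004]
contact_force: [0.2, 0.4, -0.9]
opening: 0.0168
grip_force: 39.4
```

Run:
```python
from h import *
R=lambda p:(lambda r:(np.round(r[0],1),np.round(r[1],1),cv2.boxPoints(r).round(1).tolist()))(cv2.minAreaRect((p[:,:2]*1000).astype(np.float32)))
o=ctrl.get_obs();T=Ro.from_rotvec(o["tool_rot"]).as_matrix();print(o["t"],o["tool_pos"],T.round(4).tolist())
im,d,K,W=cam("wrist"); save("w3.png",im); np.savez("w3",im=im,d=d,K=K,W=W); P=pts(d,K,W);v=d>0
t=P[v&(P[...,2]>.155)&(P[...,2]<.175)&(np.hypot(P[...,0]-.684,P[...,1]+.047)<.06)]
print("tenon",len(t),np.median(t[:,2]),R(t))
b=P[v&(P[...,2]>.108)&(P[...,2]<.12)&(P[...,0]>.58)&(P[...,1]<.15)]
print("board",len(b),np.median(b[:,2]),R(b))
Q=(P-o["tool_pos"])@T
hsv=cv2.cvtColor(im,cv2.COLOR_RGB2HSV)
q=Q[v&(abs(Q[...,1])<.025)&(Q[...,0]>.02)&(Q[...,0]<.14)&(Q[...,2]>-.03)&(Q[...,2]<.02)&(hsv[...,1]>80)&(hsv[...,2]>40)]
print(len(q),q.max(0),R(q),np.polyfit(q[:,0],q[:,1],1))
```

```text
5.2 [ 0.5718344  -0.05444924  0.30221453] [[0.9986, 0.0533, -0.0024], [0.0533, -0.9986, 0.0003], [-0.0024, -0.0004, -1.0]]
tenon 1281 0.16509996514682562 (array([682.5, -46.6]), array([30.2, 57.1]), [[665.5999755859375, -19.100000381469727], [669.2999877929688, -76.0999984741211], [699.5, -74.0999984741211], [695.7999877929688, -17.100000381469727]])
board 33365 0.1131559386985797 (array([681.1,  21.1]), array([120.3, 265.6]), [[612.5, 149.6999969482422], [629.7000122070312, -115.30000305175781], [749.7999877929688, -107.5], [732.5999755859375, 157.5]])
11900 [0.11492793 0.00908152 0.0014046 ] (array([67.5, -0.3]), array([18., 95.]), [[19.899999618530273, -8.800000190734863], [114.9000015258789, -9.800000190734863], [115.0, 8.199999809265137], [20.100000381469727, 9.100000381469727]]) [-0.00891315  0.00035367]
```

View pics/w3.png

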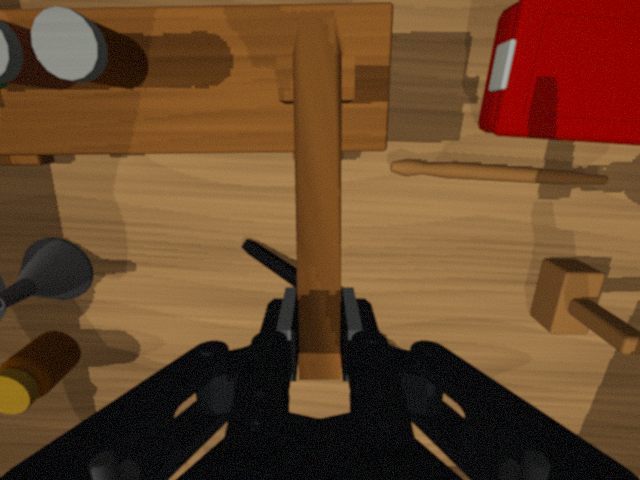

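The wrist view now shows the tenon at (318,75), beneath the wedge tip. It measures 30.2 x 57.1, so I trust its pose: centre (682.5, -46.6), yaw 3.7°. Next I back up, descend and line up.

>>> jog_arm --steps '[{"linear": [-0.025, -0.0013, 0], "delta_rot": [0, 0, 0], "grip": 0.005}, {"linear": [-0.035, 0, 0], "delta_rot": [0, 0, 0], "grip": 0.005}, {"linear": [-0.025, 0, 0.02], "delta_rot": [0, 0, 0], "grip": 0.005}, {"linear": [0, 0, 0.045], "delta_rot": [0, 0, 0], "grip": 0.005}, {"linear": [0, 0, 0.045], "delta_rot": [0, 0, 0], "grip": 0.005}, {"linear": [0, 0, 0.04], "delta_rot": [0, 0, 0], "grip": 0.005}, {"linear": [0, 0, 0.023], "delta_rot": [0, 0, 0], "grip": 0.005}, {"linear": [0, 0, 0.0085], "delta_rot": [0, 0, 0], "grip": 0.005}, {"linear": [0, 0, 0], "delta_rot": [0, 0, 0], "grip": 0.005}, {"linear": [0, 0, 0], "delta_rot": [0, 0, 0], "grip": 0.005}]'

```text
t: 6.25
tool_pos: [0.4883, -0.0571, 0.1232]
tool_rot: [3.14, 0.086, 0.003]
contact_force: [0.7, -0.9, 1.0]
opening: 0.0171
grip_force: 39.4
```

```bash
cat > tip.py <<'E'
from h import *
def shelf(p):
    c,s=np.cos(np.radians(3.71)),np.sin(np.radians(3.71)); d=np.array(p[:2])-[.6825,-.0466]
    return np.array([c*d[0]+s*d[1],-s*d[0]+c*d[1]])*1000
o=ctrl.get_obs();T=Ro.from_rotvec(o["tool_rot"]).as_matrix()
w=o["tool_pos"]+T@[.115,-.0007,.0051]
print(o["t"],"tip",shelf(w).round(1),"under z",(w[2]*1000).round(1),"tcp",o["tool_pos"].round(4),shelf(o["tool_pos"]).round(1),"F",o["contact_force"].round(2),T[:,0].round(4))
E
python3 tip.py
```

```text
6.25 tip [-79.5   1.6] under z 118.3 tcp [ 0.4883 -0.0571  0.1232] [-194.5    2.1] F [ 0.69 -0.9   0.97] [0.9985 0.0546 0.0019]
```

>>> jog_arm --steps '[{"linear": [0.02, 0, 0.0017], "delta_rot": [0, 0, 0], "grip": 0.005}, {"linear": [0.02, 0, 0], "delta_rot": [0, 0, 0], "grip": 0.005}, {"linear": [0.015, 0, 0], "delta_rot": [0, 0, 0], "grip": 0.005}, {"linear": [0.0, 0, 0], "delta_rot": [0, 0, 0], "grip": 0.005}, {"linear": [0.0, 0, 0], "delta_rot": [0, 0, 0], "grip": 0.005}]'

```text
t: 6.75
tool_pos: [0.5433, -0.054, 0.1216]
tool_rot: [3.14, 0.087, 0.003]
contact_force: [-1.0, 0.1, -0.5]
opening: 0.0172
grip_force: 39.4
```

```bash
python3 tip.py
python3 - <<'E'
from h import *
im,d,K,W=cam("scene"); np.savez("s2",im=im,d=d,K=K,W=W)
c=im[250:340,290:400]; save("s2.png",cv2.resize(c,None,fx=6,fy=6,interpolation=cv2.INTER_CUBIC))
E
python3 tip.py
```

```text
6.75 tip [-24.3   1.2] under z 116.7 tcp [ 0.5433 -0.054   0.1216] [-139.4    1.7] F [-0.96  0.14 -0.46] [0.9985 0.0551 0.0019]
6.8 tip [-24.9   1.4] under z 116.2 tcp [ 0.5428 -0.0539  0.1212] [-139.9    1.8] F [-0.16  0.71 -0.54] [0.9985 0.055  0.0013]
```

View pics/s2.png

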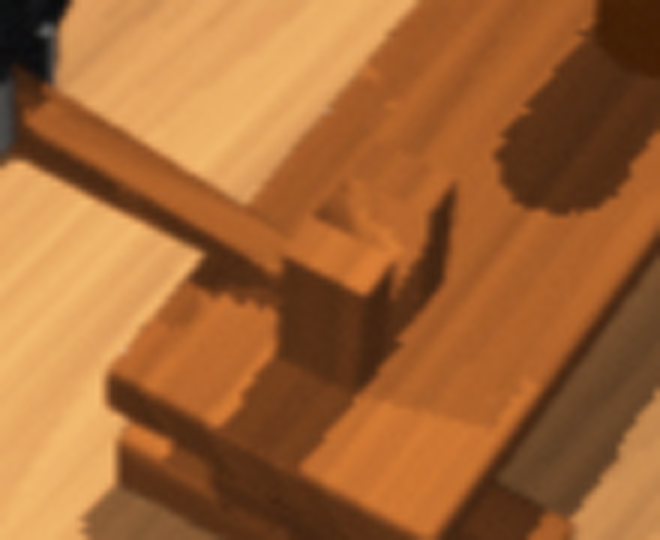

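The crop shows the tip at the mouth, centred between the cheeks and just above the board. I'll advance gently.

>>> jog_arm --steps '[{"linear": [0.005, 0.0011, 0.0008], "delta_rot": [0, 0, 0], "grip": 0.005}, {"linear": [0.008, 0, 0], "delta_rot": [0, 0, 0], "grip": 0.005}, {"linear": [0.008, 0, 0], "delta_rot": [0, 0, 0], "grip": 0.005}, {"linear": [0.008, 0, 0], "delta_rot": [0, 0, 0], "grip": 0.005}, {"linear": [0.0, 0, 0], "delta_rot": [0, 0, 0], "grip": 0.005}]'

```text
t: 7.3
tool_pos: [0.5727, -0.0532, 0.1194]
tool_rot: [3.14, 0.087, 0.001]
contact_force: [0.4, -0.8, -0.3]
opening: 0.0167
grip_force: 39.5
```

```bash
python3 tip.py
```

```text
7.3 tip [5.  0.1] under z 114.4 tcp [ 0.5727 -0.0532  0.1194] [-110.     0.5] F [ 0.36 -0.82 -0.28] [9.985e-01 5.510e-02 5.000e-04]
```

Tip in, no contact. I'll go on in small steps.

>>> jog_arm --steps '[{"linear": [0.004, 0, 0], "delta_rot": [0, 0, 0], "grip": 0.005}, {"linear": [0.004, 0, 0], "delta_rot": [0, 0, 0], "grip": 0.005}, {"linear": [0.0, 0, 0], "delta_rot": [0, 0, 0], "grip": 0.005}]'

```text
t: 7.6
tool_pos: [0.58, -0.0528, 0.1193]
tool_rot: [3.14, 0.086, 0.0]
contact_force: [0.7, 0.2, 0.4]
opening: 0.0168
grip_force: 39.5
```

>>> jog_arm --steps '[{"linear": [0.004, 0, 0], "delta_rot": [0, 0, 0], "grip": 0.005}, {"linear": [0.004, 0, 0], "delta_rot": [0, 0, 0], "grip": 0.005}, {"linear": [0.0, 0, 0], "delta_rot": [0, 0, 0], "grip": 0.005}]'

```text
t: 7.9
tool_pos: [0.5881, -0.0524, 0.1194]
tool_rot: [3.14, 0.086, 0.001]
contact_force: [-0.6, -0.5, 0.5]
opening: 0.017
grip_force: 39.5
```

>>> jog_arm --steps '[{"linear": [0.004, 0, 0], "delta_rot": [0, 0, 0], "grip": 0.005}, {"linear": [0.003, 0, 0], "delta_rot": [0, 0, 0], "grip": 0.005}, {"linear": [0.0, 0, 0], "delta_rot": [0, 0, 0], "grip": 0.005}]'

```text
t: 8.2
tool_pos: [0.595, -0.052, 0.1194]
tool_rot: [3.14, 0.087, 0.001]
contact_force: [0.7, 0.1, 0.3]
opening: 0.0172
grip_force: 39.5
```

```bash
python3 tip.py
```

```text
8.2 tip [27.4 -0.1] under z 114.3 tcp [ 0.595  -0.052   0.1194] [-87.6   0.3] F [0.7  0.11 0.26] [9.985e-01 5.500e-02 4.000e-04]
```

>>> jog_arm --steps '[{"linear": [0.004, 0, 0], "delta_rot": [0, 0, 0], "grip": 0.005}, {"linear": [0.002, 0, 0], "delta_rot": [0, 0, 0], "grip": 0.005}, {"linear": [0.0, 0, 0], "delta_rot": [0, 0, 0], "grip": 0.005}]'

```text
t: 8.5
tool_pos: [0.6009, -0.0517, 0.1194]
tool_rot: [3.14, 0.086, 0.001]
contact_force: [0.2, -0.2, 0.2]
opening: 0.0171
grip_force: 39.5
```

>>> jog_arm --steps '[{"linear": [0.004, 0, 0], "delta_rot": [0, 0, 0], "grip": 0.005}, {"linear": [0.002, 0, 0], "delta_rot": [0, 0, 0], "grip": 0.005}, {"linear": [0.0, 0, 0], "delta_rot": [0, 0, 0], "grip": 0.005}]'

```text
t: 8.8
tool_pos: [0.6069, -0.0513, 0.1194]
tool_rot: [3.14, 0.086, 0.0]
contact_force: [-0.5, 0.9, -0.3]
opening: 0.0169
grip_force: 39.5
```

```bash
python3 tip.py
```

```text
8.8 tip [39.3 -0.3] under z 114.3 tcp [ 0.6069 -0.0513  0.1194] [-75.7   0.2] F [-0.48  0.9  -0.3 ] [9.985e-01 5.490e-02 3.000e-04]
```

>>> jog_arm --steps '[{"linear": [0, 0, 0], "delta_rot": [0, 0, 0], "grip": 0.04}, {"linear": [0, 0, 0], "delta_rot": [0, 0, 0], "grip": 0.04}, {"linear": [0, 0, 0], "delta_rot": [0, 0, 0], "grip": 0.04}, {"linear": [0, 0, 0], "delta_rot": [0, 0, 0], "grip": 0.04}, {"linear": [0, 0, -0.02], "delta_rot": [0, 0, 0], "grip": 0.04}, {"linear": [0, 0, -0.04], "delta_rot": [0, 0, 0], "grip": 0.04}, {"linear": [0, 0, -0.045], "delta_rot": [0, 0, 0], "grip": 0.04}, {"linear": [0, 0, -0.045], "delta_rot": [0, 0, 0], "grip": 0.04}, {"linear": [0, 0, -0.04], "delta_rot": [0, 0, 0], "grip": 0.04}, {"linear": [0, 0, 0], "delta_rot": [0, 0, 0], "grip": 0.04}]'

```text
t: 9.8
tool_pos: [0.6093, -0.0518, 0.3183]
tool_rot: [3.137, 0.086, 0.021]
contact_force: [0.2, -0.4, 0.4]
opening: 0.0401
grip_force: 0.0
```

```bash
cat > wl.py <<'E'
from h import *
from tip import shelf
import sys
R=lambda p:(lambda r:(np.round(r[0],1),np.round(r[1],1),cv2.boxPoints(r).round(1).tolist()))(cv2.minAreaRect((p[:,:2]*1000).astype(np.float32)))
im,d,K,W=cam("wrist"); save(sys.argv[1],im); P=pts(d,K,W);v=d>0
S=P[...,:2].reshape(-1,2); S=np.array(shelf([0,0]))+0
c,s=np.cos(np.radians(3.71)),np.sin(np.radians(3.71)); D=P[...,:2]-[.6825,-.0466]
X=(c*D[...,0]+s*D[...,1])*1000;Y=(-s*D[...,0]+c*D[...,1])*1000;Z=P[...,2]*1000
m=v&(abs(Y)<16)&(X>-140)&(X<-20)&(Z>119)&(Z<150)
p=np.c_[X[m],Y[m],Z[m]];print("wedge",len(p),"x",np.percentile(p[:,0],[.5,99.5]).round(1),"y",np.percentile(p[:,1],[2,50,98]).round(1));
print("z at",[(x,np.median(p[abs(p[:,0]-x)<3,2]).round(1)) for x in (-90,-70,-50,-30)], "yaw",np.degrees(np.polyfit(p[:,0],p[:,1],1)[0]).round(2))
b=v&(abs(Y)<60)&(abs(Y)>35)&(abs(X)<50);print("board z",np.polyfit(Y[b],Z[b],1))
E
python3 wl.py w4.png
```

```text
9.8 tip [41.7 -0.9] under z 314.8 tcp [ 0.6093 -0.0518  0.3183] [-73.4  -0.5] F [ 0.24 -0.39  0.37] [0.9984 0.055  0.0134]
wedge 1625 x [-100.8  -20.4] y [-9.2 -0.6  8.2]
z at [(-90, np.float64(138.3)), (-70, np.float64(135.4)), (-50, np.float64(132.3)), (-30, np.float64(129.7))] yaw -0.59
board z [-1.15463072e-02  1.13791120e+02]
```

View pics/w4.png

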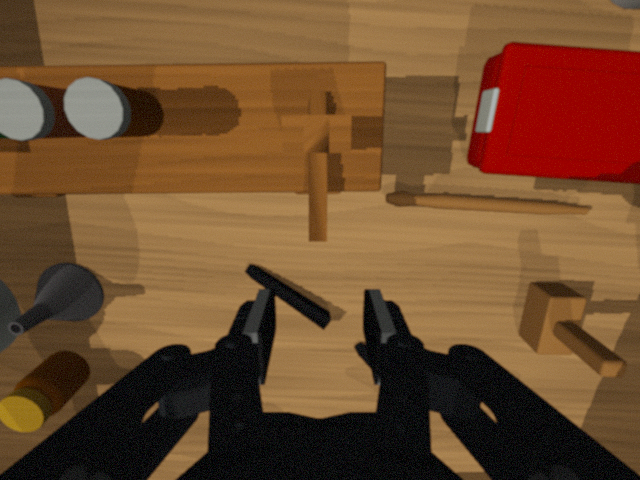

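The wedge lies level on the board, with its butt at (318,240) in the picture. That puts the butt at shelf x = -101 and the tip at +39, centred and clear of the hand. Next is the mallet.

>>> jog_arm --steps '[{"linear": [-0.022, 0.041, 0.007], "delta_rot": [0, 0, 0], "grip": 0.075}, {"linear": [-0.022, 0.041, 0.007], "delta_rot": [0, 0, 0], "grip": 0.075}, {"linear": [-0.022, 0.041, 0.007], "delta_rot": [0, 0, 0], "grip": 0.075}, {"linear": [-0.022, 0.041, 0.007], "delta_rot": [0, 0, 0], "grip": 0.075}, {"linear": [-0.022, 0.041, 0.007], "delta_rot": [0, 0, 0], "grip": 0.075}, {"linear": [-0.022, 0.041, 0.007], "delta_rot": [0, 0, 0], "grip": 0.075}, {"linear": [-0.022, 0.041, 0.007], "delta_rot": [0, 0, 0], "grip": 0.075}, {"linear": [-0.023, 0.042, 0.007], "delta_rot": [0, 0, 0], "grip": 0.075}, {"linear": [0, 0, 0], "delta_rot": [0, 0, -8], "grip": 0.075}, {"linear": [0, 0, 0], "delta_rot": [0, 0, -8], "grip": 0.075}]'

```text
t: 10.85
tool_pos: [0.4461, -0.3902, 0.2503]
tool_rot: [-3.093, -0.526, 0.004]
contact_force: [1.0, 0.3, -0.2]
opening: 0.075
grip_force: 0.0
```

>>> jog_arm --steps '[{"linear": [0, 0, 0], "delta_rot": [0, 0, -8], "grip": 0.075}, {"linear": [0, 0, 0], "delta_rot": [0, 0, -8], "grip": 0.075}, {"linear": [0, 0, 0], "delta_rot": [0, 0, -8], "grip": 0.075}, {"linear": [0, 0, 0], "delta_rot": [0, 0, -8], "grip": 0.075}, {"linear": [0, 0, 0], "delta_rot": [0, 0, -8], "grip": 0.075}, {"linear": [0, 0, 0], "delta_rot": [0, 0, -8], "grip": 0.075}, {"linear": [0, 0, 0], "delta_rot": [0, 0, -8], "grip": 0.075}, {"linear": [0, 0, 0], "delta_rot": [0, 0, -8], "grip": 0.075}, {"linear": [0, 0, 0], "delta_rot": [0, 0, -8], "grip": 0.075}, {"linear": [0, 0, 0], "delta_rot": [0, 0, 0], "grip": 0.075}]'

```text
t: 11.85
tool_pos: [0.4473, -0.3889, 0.2511]
tool_rot: [-2.197, -2.241, -0.0]
contact_force: [-0.9, -0.3, 0.0]
opening: 0.075
grip_force: 0.0
```

```bash
cat > ml.py <<'E'
from h import *
R=lambda p:(lambda r:(np.round(r[0],1),np.round(r[1],1),cv2.boxPoints(r).round(1).tolist()))(cv2.minAreaRect((p[:,:2]*1000).astype(np.float32)))
o=ctrl.get_obs();T=Ro.from_rotvec(o["tool_rot"]).as_matrix();print(o["t"],o["tool_pos"],T.round(4).tolist(),o["q"].round(2),o["contact_force"])
im,d,K,W=cam("wrist"); P=pts(d,K,W);v=d>0
n=v&(np.hypot(P[...,0]-.452,P[...,1]+.392)<.08)
h=P[n&(P[...,2]>.047)&(P[...,2]<.057)];t=P[n&(P[...,2]>.132)&(P[...,2]<.146)]
print("head",len(h),np.median(h[:,2]),R(h)); print("top",len(t),R(t) if len(t)>20 else "")
E
python3 ml.py
```

```text
11.85 [ 0.44727144 -0.38885939  0.25114881] [[-0.0197, 0.9998, -0.0021], [0.9998, 0.0197, 0.0024], [0.0025, -0.0021, -1.0]] [-0.84 -0.03  1.67  0.    1.51 -0.86] [-0.93595916 -0.29371744  0.01262482]
head 3286 0.05165809724720824 (array([ 449.2, -391.8]), array([90. , 49.8]), [[403.3999938964844, -368.3999938964844], [405.1000061035156, -418.20001220703125], [495.1000061035156, -415.1000061035156], [493.29998779296875, -365.29998779296875]])
top 921 (array([ 448.7, -391.8]), array([21.3, 28.7]), [[437.6000061035156, -377.79998779296875], [438.6000061035156, -406.5], [459.79998779296875, -405.79998779296875], [458.8999938964844, -377.1000061035156]])
```

>>> jog_arm --steps '[{"linear": [-0.0029, 0.0019, 0.03], "delta_rot": [0, 0, -0.8], "grip": 0.075}, {"linear": [0, 0, 0.04], "delta_rot": [0, 0, 0], "grip": 0.075}, {"linear": [0, 0, 0.04], "delta_rot": [0, 0, 0], "grip": 0.075}, {"linear": [0, 0, 0.035], "delta_rot": [0, 0, 0], "grip": 0.075}, {"linear": [0, 0, 0.022], "delta_rot": [0, 0, 0], "grip": 0.075}, {"linear": [0, 0, 0.01], "delta_rot": [0, 0, 0], "grip": 0.075}, {"linear": [0, 0, 0], "delta_rot": [0, 0, 0], "grip": 0.075}]'

```text
t: 12.6
tool_pos: [0.4488, -0.3913, 0.0741]
tool_rot: [-2.182, -2.254, -0.0]
contact_force: [1.0, 0.2, -0.4]
opening: 0.0748
grip_force: 0.0
```

>>> jog_arm --steps '[{"linear": [0, 0, 0], "delta_rot": [0, 0, 0], "grip": 0.005}, {"linear": [0, 0, 0], "delta_rot": [0, 0, 0], "grip": 0.005}, {"linear": [0, 0, 0], "delta_rot": [0, 0, 0], "grip": 0.005}, {"linear": [0, 0, 0], "delta_rot": [0, 0, 0], "grip": 0.005}, {"linear": [0, 0, 0], "delta_rot": [0, 0, 0], "grip": 0.005}, {"linear": [0, 0, 0], "delta_rot": [0, 0, 0], "grip": 0.005}, {"linear": [0, 0, 0], "delta_rot": [0, 0, 0], "grip": 0.005}]' --newtons 100

```text
t: 13.3
tool_pos: [0.4504, -0.3931, 0.0778]
tool_rot: [2.182, 2.257, -0.0]
contact_force: [-0.9, 1.0, 5.5]
opening: 0.0207
grip_force: 89.2
```

>>> jog_arm --steps '[{"linear": [0, 0, -0.02], "delta_rot": [0, 0, 0], "grip": 0.005}, {"linear": [0, 0, -0.04], "delta_rot": [0, 0, 0], "grip": 0.005}, {"linear": [0, 0, -0.04], "delta_rot": [0, 0, 0], "grip": 0.005}, {"linear": [0, 0, -0.04], "delta_rot": [0, 0, 0], "grip": 0.005}, {"linear": [0.03, 0.005, -0.022], "delta_rot": [0, 0, 0], "grip": 0.005}, {"linear": [0.04, 0.01, 0], "delta_rot": [0, 0, 0], "grip": 0.005}, {"linear": [0.04, 0.01, 0], "delta_rot": [0, 0, 0], "grip": 0.005}, {"linear": [0.04, 0.01, 0], "delta_rot": [0, 0, 0], "grip": 0.005}, {"linear": [0.04, 0.01, 0], "delta_rot": [0, 0, 0], "grip": 0.005}, {"linear": [0.04, 0.01, 0], "delta_rot": [0, 0, 0], "grip": 0.005}]'

```text
t: 14.3
tool_pos: [0.4966, -0.1588, 0.2373]
tool_rot: [-2.183, -2.258, 0.0]
contact_force: [0.9, -0.2, -1.3]
opening: 0.0207
grip_force: 88.4
```

>>> jog_arm --steps '[{"linear": [0.04, 0.01, 0], "delta_rot": [0, 0, 0], "grip": 0.005}, {"linear": [0.04, 0.01, 0], "delta_rot": [0, 0, 0], "grip": 0.005}, {"linear": [0.0235, 0.0077, 0], "delta_rot": [0, 0, 0], "grip": 0.005}, {"linear": [0, 0, 0.015], "delta_rot": [0, 0, -1.8], "grip": 0.005}, {"linear": [0, 0, 0], "delta_rot": [0, 0, 0], "grip": 0.005}, {"linear": [0, 0, 0], "delta_rot": [0, 0, 0], "grip": 0.005}]'

```text
t: 14.9
tool_pos: [0.5205, -0.0562, 0.2223]
tool_rot: [-2.147, -2.291, 0.002]
contact_force: [-0.0, 0.3, -0.6]
opening: 0.0212
grip_force: 88.4
```

```bash
cat > mp.py <<'E'
from tip import *
T=Ro.from_rotvec(o["tool_rot"]).as_matrix()
print("yaw of tool y",np.degrees(np.arctan2(T[1,1],T[0,1])).round(2),"face x_s",shelf(o["tool_pos"])[0]+43.5,"under",(o["tool_pos"][2]-.0778)*1000,"tilt",T[2].round(4))
E
python3 mp.py
python3 - <<'E'
from h import *
im,d,K,W=cam("side"); np.savez("sd2",im=im,d=d,K=K,W=W); save("sd2.png",cv2.resize(im[130:290,240:460],None,fx=3.5,fy=3.5))
E
```

```text
14.9 tip [-163.   115.9] under z 217.3 tcp [ 0.5205 -0.0562  0.2223] [-162.3    0.9] F [-0.03  0.27 -0.61] [-6.470e-02  9.979e-01  6.000e-04]
yaw of tool y 3.71 face x_s -118.777942697631 under 144.4903525394122 tilt [ 6.0e-04 -2.1e-03 -1.0e+00]
```

View pics/sd2.png

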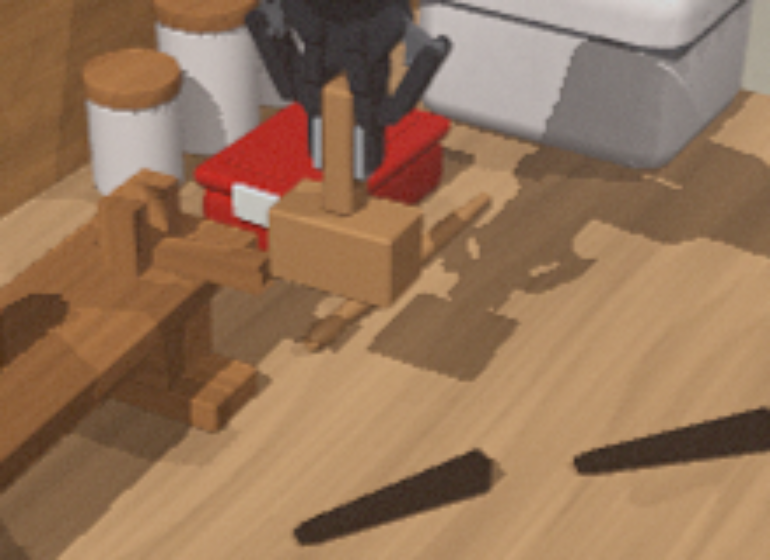

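The side view shows the mallet upright in the grip. Its head face at (270,240) lines up with the wedge butt. I'll lower it to height and approach slowly.

>>> jog_arm --steps '[{"linear": [0.0005, 0, 0.015], "delta_rot": [0, 0, 0], "grip": 0.005}, {"linear": [0, 0, 0.0105], "delta_rot": [0, 0, 0], "grip": 0.005}, {"linear": [0, 0.004, 0], "delta_rot": [0, 0, 0], "grip": 0.005}, {"linear": [0, 0.004, 0], "delta_rot": [0, 0, 0], "grip": 0.005}, {"linear": [0, 0.003, 0], "delta_rot": [0, 0, 0], "grip": 0.005}, {"linear": [0, 0, 0], "delta_rot": [0, 0, 0], "grip": 0.005}]'

```text
t: 15.55
tool_pos: [0.5329, -0.0552, 0.1984]
tool_rot: [2.147, 2.292, 0.001]
contact_force: [0.6, -0.6, -2.8]
opening: 0.0211
grip_force: 88.4
```

```bash
python3 mp.py
```

```text
15.55 tip [-150.6  116.1] under z 193.3 tcp [ 0.5329 -0.0552  0.1984] [-149.8    1.1] F [ 0.58 -0.63 -2.83] [-6.540e-02  9.979e-01 -3.000e-04]
yaw of tool y 3.75 face x_s -106.32395404975526 under 120.64032774270548 tilt [-3.0e-04  1.1e-03 -1.0e+00]
```

>>> jog_arm --steps '[{"linear": [0, 0.003, 0], "delta_rot": [0, 0, 0], "grip": 0.005}, {"linear": [0, 0.003, 0], "delta_rot": [0, 0, 0], "grip": 0.005}, {"linear": [0, 0.003, 0], "delta_rot": [0, 0, 0], "grip": 0.005}]'

```text
t: 15.85
tool_pos: [0.5414, -0.0545, 0.198]
tool_rot: [2.147, 2.293, 0.0]
contact_force: [0.4, -0.4, -1.8]
opening: 0.021
grip_force: 88.4
```

>>> jog_arm --steps '[{"linear": [0, 0.003, 0], "delta_rot": [0, 0, 0], "grip": 0.005}, {"linear": [0, 0.003, 0], "delta_rot": [0, 0, 0], "grip": 0.005}, {"linear": [0, 0.0, 0], "delta_rot": [0, 0, 0], "grip": 0.005}]'

```text
t: 16.15
tool_pos: [0.5475, -0.0541, 0.1978]
tool_rot: [2.147, 2.293, 0.0]
contact_force: [0.4, -1.2, -0.5]
opening: 0.021
grip_force: 88.4
```

>>> jog_arm --steps '[{"linear": [0, 0.003, 0.001], "delta_rot": [0, 0, 0], "grip": 0.005}, {"linear": [0, 0.003, 0], "delta_rot": [0, 0, 0], "grip": 0.005}, {"linear": [0, 0.0, 0], "delta_rot": [0, 0, 0], "grip": 0.005}]'

```text
t: 16.45
tool_pos: [0.5534, -0.0537, 0.1967]
tool_rot: [2.148, 2.293, 0.0]
contact_force: [0.3, -0.6, -1.9]
opening: 0.0211
grip_force: 88.4
```

>>> jog_arm --steps '[{"linear": [0, 0.003, 0], "delta_rot": [0, 0, 0], "grip": 0.005}, {"linear": [0, 0.003, 0], "delta_rot": [0, 0, 0], "grip": 0.005}, {"linear": [0, 0.0, 0], "delta_rot": [0, 0, 0], "grip": 0.005}]'

```text
t: 16.75
tool_pos: [0.5594, -0.0533, 0.1968]
tool_rot: [2.147, 2.293, 0.0]
contact_force: [0.6, -0.5, -2.2]
opening: 0.021
grip_force: 88.4
```

>>> jog_arm --steps '[{"linear": [0, 0.003, 0], "delta_rot": [0, 0, 0], "grip": 0.005}, {"linear": [0, 0.003, 0], "delta_rot": [0, 0, 0], "grip": 0.005}, {"linear": [0, 0.0, 0], "delta_rot": [0, 0, 0], "grip": 0.005}]'

```text
t: 17.05
tool_pos: [0.5653, -0.0529, 0.1967]
tool_rot: [-2.147, -2.293, -0.0]
contact_force: [-0.3, -0.8, -1.9]
opening: 0.0207
grip_force: 88.2
```

>>> jog_arm --steps '[{"linear": [0, 0.003, 0], "delta_rot": [0, 0, 0], "grip": 0.005}, {"linear": [0, 0.0, 0], "delta_rot": [0, 0, 0], "grip": 0.005}]'

```text
t: 17.25
tool_pos: [0.5679, -0.0527, 0.1964]
tool_rot: [-2.147, -2.292, 0.001]
contact_force: [-0.6, 0.0, -2.8]
opening: 0.0212
grip_force: 88.2
```

>>> jog_arm --steps '[{"linear": [0, 0.003, 0], "delta_rot": [0, 0, 0], "grip": 0.005}, {"linear": [0, 0.0, 0], "delta_rot": [0, 0, 0], "grip": 0.005}]'

```text
t: 17.45
tool_pos: [0.5707, -0.0525, 0.1963]
tool_rot: [-2.147, -2.292, 0.001]
contact_force: [-2.6, -0.0, -2.9]
opening: 0.021
grip_force: 88.1
```

>>> jog_arm --steps '[{"linear": [0, 0.003, 0], "delta_rot": [0, 0, 0], "grip": 0.005}, {"linear": [0, 0.0, 0], "delta_rot": [0, 0, 0], "grip": 0.005}]'

```text
t: 17.65
tool_pos: [0.5738, -0.0523, 0.1962]
tool_rot: [-2.147, -2.292, 0.001]
contact_force: [-2.6, -0.3, -3.6]
opening: 0.0207
grip_force: 88.3
```

```bash
python3 mp.py
cat > sv.py <<'E'
from h import *
from tip import shelf
im,d,K,W=cam("scene");P=pts(d,K,W);v=d>0
c,s=np.cos(np.radians(3.71)),np.sin(np.radians(3.71)); D=P[...,:2]-[.6843,-.0475]
X=(c*D[...,0]+s*D[...,1])*1000;Y=(-s*D[...,0]+c*D[...,1])*1000;Z=P[...,2]*1000
b=v&(abs(X)<50)&(Z>100)&(Z<120)&((abs(Y+47)<12));print("board z near loose end (y -47)",Z[b].mean().round(2),b.sum())
b=v&(abs(X)<50)&(Z>100)&(Z<120)&((abs(Y-330)<8)|(abs(Y-400)<12));print("far",Z[b].mean().round(2),b.sum())
m=v&(abs(Y)<14)&(X>16)&(X<110)&(Z>118)&(Z<140);print("tip side pts",m.sum(), np.percentile(X[m],[50,99]).round(1) if m.sum() else "")
E
python3 sv.py
```

```text
17.65 tip [-109.7  116.4] under z 191.2 tcp [ 0.5738 -0.0523  0.1962] [-108.9    1.4] F [-2.58 -0.27 -3.63] [-6.540e-02  9.979e-01  4.000e-04]
yaw of tool y 3.75 face x_s -65.37419204407614 under 118.435420058617 tilt [ 4.0e-04 -1.4e-03 -1.0e+00]
17.65 tip [-109.7  116.4] under z 191.2 tcp [ 0.5738 -0.0523  0.1962] [-108.9    1.4] F [-2.58 -0.27 -3.63] [-6.540e-02  9.979e-01  4.000e-04]
board z near loose end (y -47) 113.21 528
far 110.44 249
tip side pts 274 [42.  72.8]
```

>>> jog_arm --steps '[{"linear": [0, 0.003, 0], "delta_rot": [0, 0, 0], "grip": 0.005}, {"linear": [0, 0.003, 0], "delta_rot": [0, 0, 0], "grip": 0.005}, {"linear": [0, 0.0, 0], "delta_rot": [0, 0, 0], "grip": 0.005}]'

```text
t: 18.0
tool_pos: [0.5793, -0.0519, 0.1958]
tool_rot: [-2.146, -2.291, 0.003]
contact_force: [-5.8, 0.2, -4.0]
opening: 0.0209
grip_force: 88.1
```

>>> jog_arm --steps '[{"linear": [0, -0.006, 0], "delta_rot": [0, 0, 0], "grip": 0.005}, {"linear": [0, -0.006, 0], "delta_rot": [0, 0, 0], "grip": 0.005}, {"linear": [0, 0.0, 0], "delta_rot": [0, 0, 0], "grip": 0.005}, {"linear": [0, 0.0, 0], "delta_rot": [0, 0, 0], "grip": 0.005}]'

```text
t: 18.4
tool_pos: [0.5687, -0.0528, 0.1979]
tool_rot: [2.146, 2.291, 0.003]
contact_force: [0.2, 0.4, -1.4]
opening: 0.0212
grip_force: 88.7
```

```bash
python3 mp.py;python3 sv.py
```

```text
18.4 tip [-114.7  116.2] under z 192.8 tcp [ 0.5687 -0.0528  0.1979] [-114.     1.2] F [ 0.22  0.45 -1.45] [-6.530e-02  9.979e-01 -6.000e-04]
yaw of tool y 3.74 face x_s -70.45116890719302 under 120.1309517416808 tilt [-6.e-04  3.e-03 -1.e+00]
18.4 tip [-114.7  116.2] under z 192.8 tcp [ 0.5687 -0.0528  0.1979] [-114.     1.2] F [ 0.22  0.45 -1.45] [-6.530e-02  9.979e-01 -6.000e-04]
board z near loose end (y -47) 112.44 546
far 110.4 267
tip side pts 292 [43.8 78.4]
```

>>> jog_arm --steps '[{"linear": [0, 0.004, 0], "delta_rot": [0, 0, 0], "grip": 0.005}, {"linear": [0, 0.004, 0], "delta_rot": [0, 0, 0], "grip": 0.005}, {"linear": [0, 0.003, 0], "delta_rot": [0, 0, 0], "grip": 0.005}, {"linear": [0, 0.003, 0], "delta_rot": [0, 0, 0], "grip": 0.005}, {"linear": [0, 0.003, 0], "delta_rot": [0, 0, 0], "grip": 0.005}, {"linear": [0, 0.0, 0], "delta_rot": [0, 0, 0], "grip": 0.005}]'

```text
t: 19.05
tool_pos: [0.5846, -0.0516, 0.1961]
tool_rot: [-2.146, -2.292, 0.002]
contact_force: [-2.9, -0.7, -2.5]
opening: 0.0211
grip_force: 88.6
```

>>> jog_arm --steps '[{"linear": [0, 0.003, 0], "delta_rot": [0, 0, 0], "grip": 0.005}, {"linear": [0, 0.0, 0], "delta_rot": [0, 0, 0], "grip": 0.005}]'

```text
t: 19.25
tool_pos: [0.5871, -0.0514, 0.1958]
tool_rot: [-2.146, -2.291, 0.003]
contact_force: [-4.3, -0.2, -2.3]
opening: 0.0208
grip_force: 88.5
```

>>> jog_arm --steps '[{"linear": [0, 0.003, 0], "delta_rot": [0, 0, 0], "grip": 0.005}, {"linear": [0, 0.0, 0], "delta_rot": [0, 0, 0], "grip": 0.005}]'

```text
t: 19.45
tool_pos: [0.5897, -0.0511, 0.1956]
tool_rot: [-2.145, -2.291, 0.004]
contact_force: [-6.4, -1.3, -3.8]
opening: 0.0209
grip_force: 88.4
```

```bash
python3 mp.py;python3 sv.py
```

```text
19.45 tip [-93.7 116.5] under z 190.5 tcp [ 0.5897 -0.0511  0.1956] [-92.9   1.5] F [-6.38 -1.29 -3.76] [-6.540e-02  9.979e-01  6.000e-04]
yaw of tool y 3.75 face x_s -49.38627722780777 under 117.7656857769049 tilt [ 6.0e-04 -4.1e-03 -1.0e+00]
19.45 tip [-93.7 116.5] under z 190.5 tcp [ 0.5897 -0.0511  0.1956] [-92.9   1.5] F [-6.38 -1.29 -3.76] [-6.540e-02  9.979e-01  6.000e-04]
board z near loose end (y -47) 110.71 551
far 110.45 261
tip side pts 304 [45.1 85.4]
```

>>> jog_arm --steps '[{"linear": [0, 0.002, 0], "delta_rot": [0, 0, 0], "grip": 0.005}, {"linear": [0, 0.0, 0], "delta_rot": [0, 0, 0], "grip": 0.005}]'

```text
t: 19.7
tool_pos: [0.5913, -0.051, 0.1954]
tool_rot: [-2.145, -2.29, 0.005]
contact_force: [-6.2, -1.2, -2.6]
opening: 0.0208
grip_force: 88.4
```

>>> jog_arm --steps '[{"linear": [0, 0.002, 0], "delta_rot": [0, 0, 0], "grip": 0.005}, {"linear": [0, 0.0, 0], "delta_rot": [0, 0, 0], "grip": 0.005}]'

```text
t: 19.9
tool_pos: [0.5921, -0.051, 0.1955]
tool_rot: [-2.143, -2.288, 0.009]
contact_force: [-10.6, -1.2, -0.7]
opening: 0.0208
grip_force: 88.9
```

>>> jog_arm --steps '[{"linear": [0, 0.002, 0], "delta_rot": [0, 0, 0], "grip": 0.005}, {"linear": [0, 0.0, 0], "delta_rot": [0, 0, 0], "grip": 0.005}]'

```text
t: 20.1
tool_pos: [0.5926, -0.0509, 0.1957]
tool_rot: [-2.141, -2.286, 0.014]
contact_force: [-16.6, -0.4, 4.2]
opening: 0.0207
grip_force: 89.4
```

The force climbs steeply now (16.6 N for 0.5 mm), so it looks seated. I'll draw back and check.

>>> jog_arm --steps '[{"linear": [0, -0.005, 0], "delta_rot": [0, 0, 0], "grip": 0.005}, {"linear": [0, -0.006, 0], "delta_rot": [0, 0, 0], "grip": 0.005}, {"linear": [0, -0.006, 0], "delta_rot": [0, 0, 0], "grip": 0.005}, {"linear": [0, 0.0, 0], "delta_rot": [0, 0, 0], "grip": 0.005}]'

```text
t: 20.5
tool_pos: [0.5801, -0.052, 0.1975]
tool_rot: [2.147, 2.292, 0.002]
contact_force: [0.1, 0.4, -2.4]
opening: 0.021
grip_force: 89.0
```

```bash
python3 mp.py;python3 sv.py
```

```text
20.5 tip [-103.2  116.3] under z 192.3 tcp [ 0.5801 -0.052   0.1975] [-102.5    1.3] F [ 0.09  0.35 -2.44] [-6.530e-02  9.979e-01 -3.000e-04]
yaw of tool y 3.74 face x_s -58.98583275702721 under 119.65707294034746 tilt [-3.0e-04  2.1e-03 -1.0e+00]
20.5 tip [-103.2  116.3] under z 192.3 tcp [ 0.5801 -0.052   0.1975] [-102.5    1.3] F [ 0.09  0.35 -2.44] [-6.530e-02  9.979e-01 -3.000e-04]
board z near loose end (y -47) 110.42 539
far 110.55 256
tip side pts 305 [44.7 89.4]
```

>>> jog_arm --steps '[{"linear": [0, 0.004, 0], "delta_rot": [0, 0, 0], "grip": 0.005}, {"linear": [0, 0.004, 0], "delta_rot": [0, 0, 0], "grip": 0.005}, {"linear": [0, 0.002, 0], "delta_rot": [0, 0, 0], "grip": 0.005}, {"linear": [0, 0.002, 0], "delta_rot": [0, 0, 0], "grip": 0.005}, {"linear": [0, 0.002, 0], "delta_rot": [0, 0, 0], "grip": 0.005}, {"linear": [0, 0.002, 0], "delta_rot": [0, 0, 0], "grip": 0.005}, {"linear": [0, 0.0, 0], "delta_rot": [0, 0, 0], "grip": 0.005}]'

```text
t: 21.25
tool_pos: [0.5924, -0.0512, 0.1964]
tool_rot: [-2.142, -2.287, 0.013]
contact_force: [-13.9, -1.2, 5.5]
opening: 0.0208
grip_force: 89.7
```

>>> jog_arm --steps '[{"linear": [0, 0.002, 0], "delta_rot": [0, 0, 0], "grip": 0.005}, {"linear": [0, 0.0, 0], "delta_rot": [0, 0, 0], "grip": 0.005}]'

```text
t: 21.45
tool_pos: [0.5929, -0.0511, 0.1959]
tool_rot: [-2.14, -2.285, 0.018]
contact_force: [-18.1, -1.0, 7.4]
opening: 0.021
grip_force: 90.0
```

It's home: 18 N with no further travel. Now I withdraw and carry the mallet back to its clear spot.

>>> jog_arm --steps '[{"linear": [0, -0.005, 0], "delta_rot": [0, 0, 0], "grip": 0.005}, {"linear": [0, -0.015, 0], "delta_rot": [0, 0, 0], "grip": 0.005}, {"linear": [0, -0.025, 0], "delta_rot": [0, 0, 0], "grip": 0.005}, {"linear": [0, -0.025, -0.01], "delta_rot": [0, 0, 0], "grip": 0.005}, {"linear": [0, 0, -0.02], "delta_rot": [0, 0, 0], "grip": 0.005}, {"linear": [-0.04, -0.011, 0], "delta_rot": [0, 0, 0], "grip": 0.005}, {"linear": [-0.042, -0.012, 0], "delta_rot": [0, 0, 0], "grip": 0.005}, {"linear": [-0.042, -0.012, 0], "delta_rot": [0, 0, 0], "grip": 0.005}, {"linear": [-0.042, -0.012, 0], "delta_rot": [0, 0, 0], "grip": 0.005}, {"linear": [-0.042, -0.012, 0], "delta_rot": [0, 0, 0], "grip": 0.005}]'

```text
t: 22.45
tool_pos: [0.4827, -0.2685, 0.2271]
tool_rot: [2.146, 2.292, 0.001]
contact_force: [0.6, -0.4, -1.8]
opening: 0.0209
grip_force: 89.0
```

>>> jog_arm --steps '[{"linear": [-0.042, -0.012, 0], "delta_rot": [0, 0, 0], "grip": 0.005}, {"linear": [-0.042, -0.012, 0], "delta_rot": [0, 0, 0], "grip": 0.005}, {"linear": [-0.04, -0.012, 0], "delta_rot": [0, 0, 0], "grip": 0.005}, {"linear": [0, 0, 0.03], "delta_rot": [0, 0, 0], "grip": 0.005}, {"linear": [0, 0, 0.04], "delta_rot": [0, 0, 0], "grip": 0.005}, {"linear": [0, 0, 0.03], "delta_rot": [0, 0, 0], "grip": 0.005}, {"linear": [0, 0, 0.0], "delta_rot": [0, 0, 0], "grip": 0.005}, {"linear": [0, 0, 0.0], "delta_rot": [0, 0, 0], "grip": 0.005}]'

```text
t: 23.25
tool_pos: [0.4552, -0.3929, 0.1269]
tool_rot: [-2.147, -2.293, -0.0]
contact_force: [-0.2, -1.0, -0.9]
opening: 0.0212
grip_force: 88.9
```

```bash
python3 mp.py; python3 sv.py
python3 - <<'E'
from h import *
im,d,K,W=cam("side");P=pts(d,K,W)
save("sd3.png",cv2.resize(im[100:290,190:470],None,fx=2.8,fy=2.8))
E
```

```text
23.25 tip [-250.  -215.8] under z 121.8 tcp [ 0.4552 -0.3929  0.1269] [-249.2 -330.8] F [-0.2  -0.99 -0.95] [-6.550e-02  9.979e-01  3.000e-04]
yaw of tool y 3.75 face x_s -205.6956935534871 under 49.109642587744986 tilt [ 3.e-04 -0.e+00 -1.e+00]
23.25 tip [-250.  -215.8] under z 121.8 tcp [ 0.4552 -0.3929  0.1269] [-249.2 -330.8] F [-0.2  -0.99 -0.95] [-6.550e-02  9.979e-01  3.000e-04]
board z near loose end (y -47) 110.47 534
far 110.7 259
tip side pts 317 [46.2 90.6]
```

View pics/sd3.png

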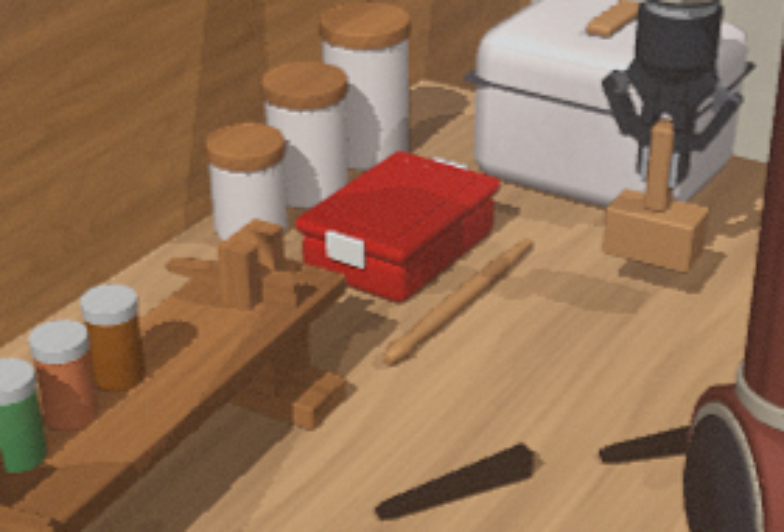

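The view shows the wedge home: its butt is flush near (283,290), its tip is out beyond the post at (185,265), and the board is level. The mallet hangs upright over clear worktop at (655,230). I'll lower it.

>>> jog_arm --steps '[{"linear": [0, 0, 0.02], "delta_rot": [0, 0, 0], "grip": 0.005}, {"linear": [0, 0, 0.015], "delta_rot": [0, 0, 0], "grip": 0.005}, {"linear": [0, 0, 0.007], "delta_rot": [0, 0, 0], "grip": 0.005}, {"linear": [0, 0, 0.003], "delta_rot": [0, 0, 0], "grip": 0.005}, {"linear": [0, 0, 0.0], "delta_rot": [0, 0, 0], "grip": 0.005}]'

```text
t: 23.85
tool_pos: [0.4551, -0.3928, 0.0818]
tool_rot: [-2.147, -2.293, -0.0]
contact_force: [1.3, 0.2, -2.2]
opening: 0.0213
grip_force: 88.9
```

>>> jog_arm --steps '[{"linear": [0, 0, 0.002], "delta_rot": [0, 0, 0], "grip": 0.005}, {"linear": [0, 0, 0.0], "delta_rot": [0, 0, 0], "grip": 0.005}]'

```text
t: 24.05
tool_pos: [0.4553, -0.3931, 0.0803]
tool_rot: [2.147, 2.292, -0.0]
contact_force: [0.4, 0.5, -1.7]
opening: 0.0214
grip_force: 88.9
```

>>> jog_arm --steps '[{"linear": [0, 0, 0.0015], "delta_rot": [0, 0, 0], "grip": 0.005}, {"linear": [0, 0, 0.0], "delta_rot": [0, 0, 0], "grip": 0.005}]'

```text
t: 24.25
tool_pos: [0.455, -0.3929, 0.0784]
tool_rot: [2.148, 2.293, -0.0]
contact_force: [-0.4, -0.0, -1.7]
opening: 0.0207
grip_force: 88.9
```

>>> jog_arm --steps '[{"linear": [0, 0, 0.001], "delta_rot": [0, 0, 0], "grip": 0.005}, {"linear": [0, 0, 0.001], "delta_rot": [0, 0, 0], "grip": 0.005}, {"linear": [0, 0, 0.0], "delta_rot": [0, 0, 0], "grip": 0.005}]'

```text
t: 24.55
tool_pos: [0.4552, -0.3934, 0.0778]
tool_rot: [2.147, 2.293, -0.001]
contact_force: [-2.4, 1.4, 5.7]
opening: 0.021
grip_force: 90.1
```

On the worktop now (contact force up). I'll release and lift.

>>> jog_arm --steps '[{"linear": [0, 0, 0], "delta_rot": [0, 0, 0], "grip": 0.03}, {"linear": [0, 0, 0], "delta_rot": [0, 0, 0], "grip": 0.075}, {"linear": [0, 0, 0], "delta_rot": [0, 0, 0], "grip": 0.075}, {"linear": [0, 0, 0], "delta_rot": [0, 0, 0], "grip": 0.075}, {"linear": [0, 0, 0], "delta_rot": [0, 0, 0], "grip": 0.075}, {"linear": [0, 0, -0.02], "delta_rot": [0, 0, 0], "grip": 0.075}, {"linear": [0, 0, -0.04], "delta_rot": [0, 0, 0], "grip": 0.075}, {"linear": [0, 0, -0.045], "delta_rot": [0, 0, 0], "grip": 0.075}, {"linear": [0, 0, -0.045], "delta_rot": [0, 0, 0], "grip": 0.075}, {"linear": [0, 0, -0.03], "delta_rot": [0, 0, 0], "grip": 0.075}]'

```text
t: 25.55
tool_pos: [0.4557, -0.3935, 0.2606]
tool_rot: [2.144, 2.289, -0.001]
contact_force: [0.5, 0.4, 0.5]
opening: 0.0747
grip_force: 0.0
```

>>> jog_arm --steps '[{"linear": [0, 0, 0], "delta_rot": [0, 0, 0], "grip": 0.075}, {"linear": [0, 0, 0], "delta_rot": [0, 0, 0], "grip": 0.075}, {"linear": [0, 0, 0], "delta_rot": [0, 0, 0], "grip": 0.075}]'

```text
t: 25.85
tool_pos: [0.4544, -0.3921, 0.2541]
tool_rot: [-2.145, -2.291, -0.0]
contact_force: [-0.6, -0.3, -0.6]
opening: 0.0749
grip_force: 0.0
```

```bash
python3 ml.py; python3 sv.py
```

```text
25.85 [ 0.45442594 -0.39213626  0.25410923] [[-0.0654, 0.9979, -0.0022], [0.9979, 0.0654, 0.0025], [0.0026, -0.0021, -1.0]] [-0.84 -0.02  1.64 -0.    1.52 -0.9 ] [-0.64677102 -0.26523856 -0.55560798]
head 3251 0.051652102915995535 (array([ 454.5, -391.8]), array([90.1, 49.4]), [[407.8999938964844, -370.20001220703125], [411.20001220703125, -419.5], [501.1000061035156, -413.3999938964844], [497.79998779296875, -364.1000061035156]])
top 925 (array([ 454.4, -391.7]), array([21.6, 27.5]), [[442.79998779296875, -378.6000061035156], [444.3999938964844, -406.1000061035156], [466.0, -404.79998779296875], [464.3999938964844, -377.3999938964844]])
25.9 tip [-250.9 -214.9] under z 249.0 tcp [ 0.4543 -0.3921  0.2537] [-250.1 -330. ] F [ 0.47  0.02 -0.41] [-0.0653  0.9979  0.0032]
board z near loose end (y -47) 110.34 537
far 110.51 252
tip side pts 318 [46.8 87.9]
```

```bash
python3 -c "
from station import ctrl
print(ctrl.finish_job())"
```

```text
the job is handed in; nothing more can be done
None
```

I handed the job in at about 26 s, with no verdict returned: the wedge went home in three light mallet taps (highest wrist reading about 18 N), the board measures level with the far end, and the mallet stands on its head on the worktop with the hand clear.

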